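# Shake-test a microwave filter for a loose slug

## Robot

A 6-joint arm with a two-finger parallel gripper is mounted at the origin on the work surface. World frame = base frame: x ahead of the robot, y to its left, z up, the work surface at z = 0. Lengths are in mm, angles in rad, forces in N, time in s.
With the tool pointing down it reaches from about 300 to 775 mm from the base axis. Payload 14.6 kg.
Tool frame: the origin (TCP) lies on the centre line of the jaws, within the pads' length; the fingertips stand 19 mm ahead of it and the grasp point (between the pads) is the TCP (bot.tip_reach is the distance from the TCP to the fingertips, in mm); y points along the fingers, x is the direction in which the jaws open and shut, and the axes are right-handed (so a half turn about y gives the same grasp; the last joint's range is limited). The gripper opens to 85 mm and grips with 20 to 120 N. Pads are 22 mm wide; open, the fingers measure 114 mm over their backs; the gripper's body (76 mm by 85 mm) begins 54 mm behind the grasp point. The pads swing forward as they close: fully open they stand 13 mm farther back than shut.
Start: joints at [-1.401, 0.3, 1.521, -0, 1.321, -0.067], TCP at [129.02, -534.643, 250.281] pointing down, gripper open.
Joint ranges: [-3.03, 3.03], [-0.79, 2.21], [0.23, 2.52], [-1.04, 4.18], [0, 3.07], [-2.55, 2.55]. Speed limits (rad/s): [2.22, 2.22, 2.57, 3.14, 3.14, 3.14].

## Interface

Orientations are given as a unit quaternion [w, x, y, z].
In Python, from rig import bot gives the robot as it stands. Calls block until the motion is done:
- bot.move_to(position, orientation): joint-space move of the TCP to a pose.
- bot.servo_line(position, attitude=None, speed=150, until_force=None): straight line of the TCP; attitude=None keeps the orientation; speed is the mean speed in mm/s. With until_force (N) it stops when the force on the tool has changed by that much, and returns True; else False.
- bot.move_joints(angles): joint-space move.
- bot.move_gripper(opening, grip_force=None): finger opening in mm; grip_force is the grip in N (None keeps the last); returns when the fingers have stopped.
- bot.dwell(seconds).
- bot.ik(position, orientation): joint angles nearest the present ones, or None.
- bot.read_state(): the state.
- bot.read_camera(name): name is "scene" or "top"; returns a dict with "image" (480x640x3 uint8, blue, green, red), "depth" (480x640 float32, mm along the optical axis (not along the pixel's ray), 0 where there is no reading), "fovy" (degrees; the focal length in pixels is half the picture's height over the tangent of half this angle, whatever the lens; pixels are square), "cx", "cy" (the principal point, pixels), "eye" and "attitude" of the camera in the world. Camera axes: x right, y down, z forward; pixel columns grow to the right and rows downward; lengths in mm; the calibration is good to about 2 mm. A picture is of the moment at which its call begins.
A pose or a line that the arm cannot do raises bot.MotionError and nothing moves.
- bot.finish_job(): hands the job in, once; it reports no verdict.
The state is a dict: "clock": time; "joint_positions": joint angles; "qvel": joint speeds; "effort": joint torques, N m; "ee_pos": TCP position; "tool_rot": TCP orientation; "ft_force": force on the tool from outside, world axes, zero at the start; "moment": the same for the moment, N m; "grip_width": finger opening in mm.
Only numpy, scipy, OpenCV 4.12 (cv2) and the standard library are available. Lean on these libraries where they do the work, as an engineer would, in place of code of your own. Each camera call takes 0.05 s, during which the arm holds its last target. There are 200 camera calls.

## Task

The longer of the two aluminium filters has come back with something loose inside. Lift it well clear of the bench, shake it gently end to end (along its length, or rocking its ends up and down) for four full back-and-forth strokes or more, so that the loose piece knocks against both ends every time, then lay it down flat, top up, inside the grey repair tray and let go. Do not fling or drop it, and leave the shorter filter where it is.

Things in the scene. Friction and masses are not known exactly. Their poses are not given: they have to be found in the camera images.
- filter_center (a point): Centre of the longer filter: closed aluminium box 120 (x) x 46 (y) x 44 mm high (z), flat on the bench, four tuning screws in a row standing 6 mm above its top, a coaxial connector 18 mm long in the middle of each end face (156 mm overall). Grasp across its 46 mm width at mid-length. 0.25 to 0.45 kg. Delicate: must not exceed 0.8 m/s; release it only when it stands on the tray floor
- loose_slug (a joint): Loose 40 g slug hidden in the longer filter: position (m) along the filter's x, stops at -0.012 and +0.012. Slides once the filter tips 5 degrees end up or accelerates 0.8 m/s2 lengthwise. Strokes of 60 mm in about 0.3 s, or rocking 20 degrees each way, throw it across. A knock: within 5 mm of a stop, filter centre over 80 mm above the bench. Needed: -x then +x end, three times
- tray_in (a point): Centre of the inner floor, 5 mm above the bench, of the open grey plastic repair tray fixed to the bench: outside 260 mm (x) by 200 mm (y), 36 mm high, walls and floor 5 mm thick. The filter lying flat in it has its centre 22 mm above this point
- short_filter_center (a point): Centre of the shorter filter, a bystander not to be moved: a like aluminium box only 64 mm long (100 mm with connectors), 46 mm wide, 44 mm high, with two tuning screws. A black finned attenuator block (60 x 56 x 52 mm high, 96 mm long with connectors) also stands near and a wrench lies farther off
There are look-alikes about, which are no part of the job. Leave any orange or red look-alike of the part that bears filter_center alone.

How it is judged:
By the outcome, as a careful person would: the job done as asked, in the order asked, and still so for the second after the job is handed in, with the robot touching nothing.
It also fails if it takes over 50 s, if anything falls off the work surface, if the arm or the gripper's body presses on something with over 40 N, if the wrist force passes 120 N, or if a joint passes its speed limit or range.

## Working session

There is one attempt and no reset: what is moved stays moved. The work goes in short steps, each a Python script; the robot and the scene stay as the last script left them, time stands still between calls to the robot, and variables do not carry over. Pictures are saved under pics/ and viewed, about 8 in all and at most 12, crops included, and the job is handed in when it is done.

```bash
ls; mkdir -p pics; cat > h.py <<'E'
import numpy as np, cv2
from rig import bot
from scipy.spatial.transform import Rotation as R
def rot(q): return R.from_quat([q[1],q[2],q[3],q[0]])
def wxyz(r):
    q=r.as_quat(); return [q[3],q[0],q[1],q[2]]
def cloud(c):
    f=240/np.tan(np.radians(c["fovy"]/2)); v,u=np.mgrid[:480,:640]; d=c["depth"]
    p=np.stack([(u-c["cx"])/f*d,(v-c["cy"])/f*d,d],-1)
    a=np.array(c["attitude"]); M=a if a.shape==(3,3) else rot(a).as_matrix()
    return p@M.T+np.array(c["eye"])
E
python3 - <<'E'
from h import *
for n in("scene","top"):
    c=bot.read_camera(n); cv2.imwrite(f"pics/{n}0.png",c["image"]); np.savez(f"{n}0.npz",**c)
    print(n,c["fovy"],c["cx"],c["cy"],c["eye"],c["attitude"],(c["depth"]==0).mean())
s=bot.read_state(); print({k:np.round(v,3) for k,v in s.items()})
E
```

```text
pics
scene 48.415533871682634 322.0969633985678 250.392368114254 [1104.38992113   -5.36180417  832.46884728] [-0.24620864  0.68106691  0.64973757 -0.23102004] 0.003974609375
top 55.81046013115211 318.9413002192853 238.7845704745273 [415.76296112  17.70575037 998.0160675 ] [-0.0260671   0.71277104 -0.70041986  0.02626709] 0.0038509114583333334
{'clock': np.float64(0.1), 'joint_positions': array([-1.401,  0.3  ,  1.522,  0.   ,  1.321, -0.067]), 'qvel': array([ 0.   , -0.003,  0.001, -0.   , -0.001, -0.   ]), 'effort': array([ 3.0000e-03, -5.4437e+01, -3.6237e+01,  0.0000e+00,  3.0000e-03,
       -0.0000e+00]), 'ee_pos': array([ 128.989, -534.469,  249.773]), 'tool_rot': array([ 0.556, -0.555,  0.438, -0.437]), 'ft_force': array([0.177, 0.504, 0.624]), 'moment': array([-0.004,  0.043,  0.051]), 'grip_width': np.float64(85.351)}
```

View pics/top0.png

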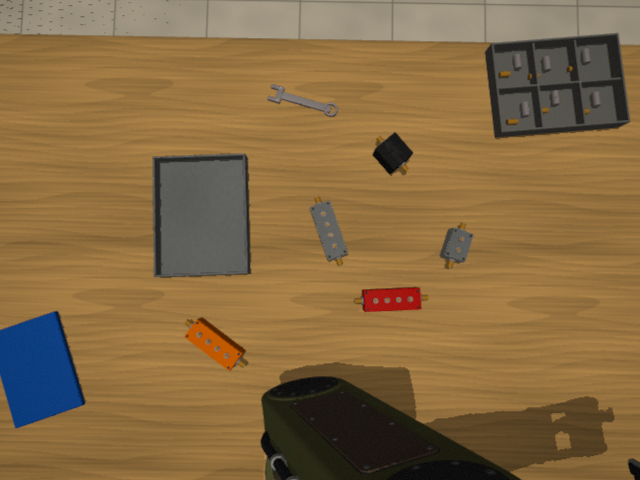

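View pics/scene0.png

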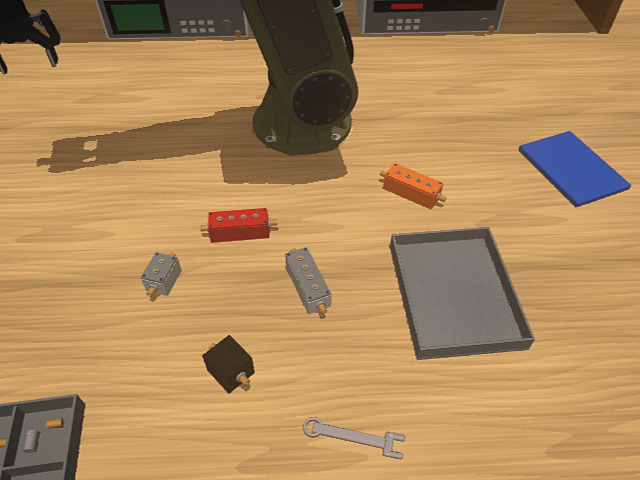

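Top view: the long grey filter is at about (329,233), the short one at (457,244), the tray at (201,215), the black block at (393,154), and the red look-alike at (391,299). In the scene view, the filter is at (308,280) and the tray at (460,293). Next I measure from both depth images.

```bash
cat >> h.py <<'E'
def seg(P,lo,hi,box):
    x0,x1,y0,y1=box
    m=(P[...,0]>x0)&(P[...,0]<x1)&(P[...,1]>y0)&(P[...,1]<y1)&(P[...,2]>lo)&(P[...,2]<hi)
    return P[m]
def rect(Q):
    (c,(w,h),a)=cv2.minAreaRect(Q[:,:2].astype(np.float32))
    if w<h: w,h,a=h,w,a+90
    return np.round(c,1),round(w,1),round(h,1),round((a+90)%180-90,1),round(float(np.median(Q[:,2])),1)
E
python3 - <<'E'
from h import *
for n in("scene","top"):
    c=dict(np.load(f"{n}0.npz")); P=cloud(c)
    for k,(t,s) in {"filt":((329,233),(308,280)),"short":((457,244),(162,272)),"tray":((201,215),(460,293)),"red":((391,299),(238,225)),"blk":((393,154),(228,362)),"bench":((290,300),(350,330))}.items():
        u,v=t if n=="top" else s
        print(n,k,P[v,u].round(1))
    p=P[233,329] if n=="top" else P[280,308]
    b=(p[0]-95,p[0]+95,p[1]-60,p[1]+60)
    for lo,hi in((38,48),(10,60)):
        print(rect(seg(P,lo,hi,b)))
    t=P[215,201] if n=="top" else P[293,460]
    Q=seg(P,30,45,(t[0]-160,t[0]+160,t[1]-130,t[1]+130));print("rim",rect(Q))
    print("floor",rect(seg(P,0,12,(t[0]-60,t[0]+60,t[1]-50,t[1]+50))))
E
```

```text
scene filt [525.8   1.3  44.9]
scene short [ 493.6 -268.    42.6]
scene tray [537.8 288.3   2. ]
scene red [ 384.2 -133.2   44.9]
scene blk [ 689.  -133.    51.8]
scene bench [ 6.073e+02  7.370e+01 -5.000e-01]
(array([508.2,   0.8]), 122.5, 46.5, 19.8, 44.2)
(array([5.084e+02, 4.000e-01]), 159.1, 46.5, 20.5, 43.5)
rim (array([537.1, 277.7]), 263.7, 202.2, 3.1, 35.2)
floor (array([537.8, 288.2]), 119.9, 100.0, -0.0, 5.2)
top filt [498.7  -2.9  49.3]
top short [ 480.6 -273.6   43.1]
top tray [537.8 279.9   1.8]
top red [ 363.1 -134.2   47.3]
top blk [ 669.6 -136.3   50.2]
top bench [354.6  78.9   1.9]
(array([506.9,  -0.6]), 119.9, 45.9, 20.0, 44.1)
(array([506.6,  -0.7]), 156.9, 46.2, 20.0, 43.9)
rim (array([536.6, 275.7]), 260.6, 201.1, 3.2, 35.0)
floor (array([537.8, 279.9]), 119.9, 100.0, 0.0, 4.8)
```

Both views agree: filter at (507.5, 0), yaw 20°, top at 44 mm; tray at (537, 277), yaw 3°. I'll grasp it now.

```bash
cat >> h.py <<'E'
def down(yaw,flip=0):  # tool y down; tool x across a part whose length is at yaw (deg)
    a=np.radians(yaw+90+180*flip); x=np.array([np.cos(a),np.sin(a),0]); y=np.array([0,0,-1.]); 
    return R.from_matrix(np.stack([x,y,np.cross(x,y)],1))
E
python3 - <<'E'
from h import *
print(rot(bot.read_state()["tool_rot"]).as_matrix().round(2), bot.tip_reach)
for f in(0,1):
    for p,y in(((507.5,0,150),20),((537,277,150),3.1)):
        q=bot.ik(p,wxyz(down(y,f))); print(f,p,None if q is None else np.round(q,2))
E
```

```text
[[ 0.23 -0.    0.97]
 [-0.97  0.    0.23]
 [-0.   -1.    0.  ]] 19.0
0 (507.5, 0, 150) [-0.07  0.32  1.75 -0.    1.08 -1.99]
0 (537, 277, 150) [ 0.42  0.51  1.46 -0.    1.16 -1.21]
1 (507.5, 0, 150) [-0.07  0.32  1.75 -0.    1.08  1.15]
1 (537, 277, 150) [0.42 0.51 1.46 0.   1.16 1.93]
```

```bash
python3 - <<'E'
from h import *
q=wxyz(down(20)); 
bot.move_to([507.5,0,160],q)
print(bot.servo_line([507.5,0,26],q,speed=120,until_force=8), bot.read_state()["ee_pos"])
bot.move_gripper(40,50)
s=bot.read_state(); print(s["grip_width"],s["ft_force"],s["ee_pos"])
bot.servo_line([507.5,0,80],q,speed=80); bot.dwell(.2)
s=bot.read_state(); print(s["grip_width"],s["ft_force"],s["moment"],s["clock"])
c=bot.read_camera("scene"); cv2.imwrite("pics/lift.png",cv2.resize(c["image"][120:360,180:500],(640,480)))
E
```

```text
False [ 5.07888168e+02 -2.63116836e-02  2.66553298e+01]
45.13903278647972 [-1.09650174 -0.15620345  5.18215882] [ 5.07782577e+02 -2.65820625e-02  2.65261934e+01]
45.22682612201394 [ 0.54404295 -0.34668485 -3.13609915] [ 0.0235586   0.02831922 -0.01666874] 5.1917
```

View pics/lift.png

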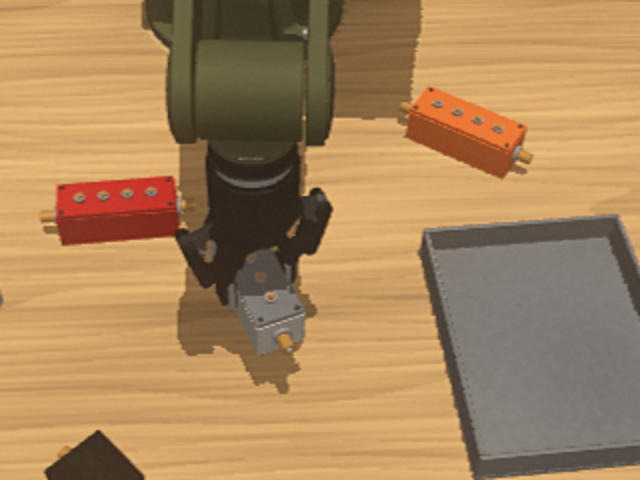

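The filter is held level between the pads at (270,300) in the crop, clear of the bench, with a grip width of 45 mm and about 4 N of weight. Now I lift it higher and shake it lengthwise. I'll log each stroke's timing and the force at its end.

```bash
python3 - <<'E'
from h import *
q=wxyz(down(20)); u=np.array([np.cos(np.radians(20)),np.sin(np.radians(20)),0]); C=np.array([507.5,0,220])
bot.servo_line(C,q,speed=130); bot.servo_line(C-35*u,q,speed=120)
for i in range(12):
    t=bot.read_state()["clock"]
    bot.servo_line(C+(35 if i%2==0 else -35)*u,q,speed=230)
    s=bot.read_state(); print(round(s["clock"]-t,2),round(float((np.array(s["ee_pos"])-C)@u),1),round(float(np.array(s["ft_force"])@u),2),round(s["moment"]@np.array([-u[1],u[0],0]),3),round(s["grip_width"],2))
bot.servo_line(C,q,speed=120); bot.dwell(.3); s=bot.read_state(); print(s["clock"],s["ft_force"],s["moment"])
E
```

```text
0.46 35.7 -0.35 0.014 45.47
0.46 -35.5 -0.01 0.0 45.24
0.46 35.5 -0.07 0.029 45.13
0.46 -35.5 0.38 0.001 45.15
0.46 35.5 -0.49 -0.021 45.14
0.46 -35.5 0.31 0.01 45.66
0.46 35.5 -0.16 0.033 45.12
0.46 -35.5 0.47 -0.062 45.47
0.46 35.5 -0.29 0.022 45.38
0.46 -35.5 0.37 -0.011 45.46
0.46 35.5 -0.25 -0.007 45.16
0.46 -35.5 0.43 -0.045 45.7
13.15 [ 0.94687718 -0.14332084 -3.25149219] [-0.01255552  0.00441868 -0.02152073]
```

All strokes were full length and the grip held. The slug can't be seen, so I add four slow rocking cycles of 22° each way, where gravity alone is sure to move it. Then I look again.

```bash
python3 - <<'E'
from h import *
D=down(20); C=[507.5,0,220]
ax=D.as_matrix()[:,0]
for i in range(4):
    for a in(22,-22):
        bot.servo_line(C,wxyz(R.from_rotvec(np.radians(a)*ax)*D)) if 0 else bot.move_to(C,wxyz(R.from_rotvec(np.radians(a)*ax)*D))
        bot.dwell(.25); s=bot.read_state()
        print(round(s["clock"],2),np.degrees((rot(s["tool_rot"])*D.inv()).as_rotvec()@ax).round(1),round(float(s["moment"]@ax),3),np.round(s["ee_pos"]))
bot.move_to(C,wxyz(D)); bot.dwell(.2)
for n in("scene","top"):
    c=bot.read_camera(n); P=cloud(c)
    cv2.imwrite(f"pics/s_{n}.png",c["image"])
print(bot.read_state()["grip_width"],bot.read_state()["clock"])
E
python3 - <<'E'
import cv2,numpy as np
a=cv2.imread("pics/s_scene.png")[60:360,180:500];b=cv2.imread("pics/s_top.png")[90:390,180:500]
cv2.imwrite("pics/s.png",np.hstack([a,b]))
E
```

```text
13.86 21.9 -0.332 [507.  -0. 221.]
14.88 -21.9 0.389 [508.   0. 220.]
15.89 21.9 -0.323 [507.  -0. 220.]
16.91 -21.9 0.354 [508.   0. 220.]
17.93 21.9 -0.369 [507.  -0. 220.]
18.94 -21.9 0.37 [508.   0. 220.]
19.96 21.9 -0.446 [507.  -0. 220.]
20.98 -21.9 0.407 [508.   0. 220.]
45.00871511465999 21.7333
```

View pics/s.png

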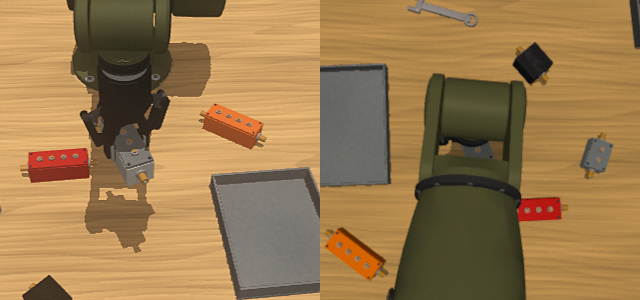

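Crop left: the filter is still held at (133,160). I'll check its pitch in the hand, carry it level to the tray and lower it until contact.

```bash
python3 - <<'E'
from h import *
u=np.array([np.cos(np.radians(20)),np.sin(np.radians(20))]);w=np.array([-u[1],u[0]])
P=cloud(bot.read_camera("scene")).reshape(-1,3); d=P[:,:2]-[507.5,0]
a,b=d@u,d@w; m=(abs(b)<19)&(a>22)&(a<58)&(P[:,2]>225)&(P[:,2]<265)
k=np.polyfit(a[m],P[m,2],1); k2=np.polyfit(b[m],P[m,2],1); print(m.sum(),"pitch,roll deg",np.degrees(np.arctan([k[0],k2[0]])).round(1),"z at centre",k[1].round(1))
q=wxyz(down(3.1)); T=[537,277]
bot.servo_line([*T,180],q,speed=150); bot.servo_line([*T,60],q,speed=100); bot.dwell(.3)
s=bot.read_state(); print(s["clock"],s["ee_pos"],s["ft_force"])
hit=bot.servo_line([*T,29],q,speed=15,until_force=4); bot.dwell(.2)
s=bot.read_state(); print(hit,s["clock"],s["ee_pos"],s["ft_force"],s["moment"])
c=bot.read_camera("scene"); cv2.imwrite("pics/tray.png",cv2.resize(c["image"][150:390,320:640],(640,480)))
E
```

```text
439 pitch,roll deg [-1.4 -0.3] z at centre 239.0
25.4583 [537.08581178 277.02519667  60.26197513] [-0.29908667 -0.0651678  -3.45221048]
True 27.3417 [536.98250181 277.02483136  31.5734664 ] [-1.36560367  0.04768183  6.14506514] [-0.05650367  0.09420122 -0.03837762]
```

View pics/tray.png

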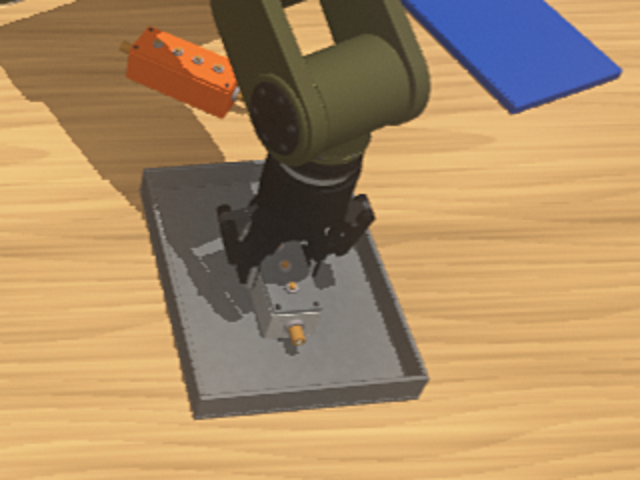

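The filter stands in the tray at (290,295) in the crop. Contact came at TCP z = 31.6, against 31.5 expected, so it is on the floor. I release, back off and check.

```bash
python3 - <<'E'
from h import *
q=wxyz(down(3.1)); bot.move_gripper(80); bot.servo_line([537,277,200],q,speed=120)
bot.move_joints([-1.0,.3,1.521,0,1.321,-.067])
s=bot.read_state(); print(s["clock"],s["ft_force"],s["grip_width"])
c=bot.read_camera("top"); cv2.imwrite("pics/end.png",c["image"]); P=cloud(c)
print("filter",rect(seg(P,38,55,(480,600,215,340))),rect(seg(P,44-4,47,(480,600,240,315))))
for b in((440,530,-330,-220),): 
    print("short now",rect(seg(P,38,60,b)),"before",rect(seg(cloud(dict(np.load("top0.npz"))),38,60,b)))
E
```

```text
32.05 [-0.55505868  0.65572678  0.23329278] 79.67427777553566
filter (array([537.8, 277. ]), 115.2, 46.2, 3.3, 48.8) (array([537.7, 277. ]), 113.8, 46.2, 2.9, 46.0)
short now (array([ 480.3, -275.6]), 63.2, 46.3, -18.1, 44.4) before (array([ 480.1, -275.9]), 63.2, 46.4, -16.4, 44.6)
```

View pics/end.png

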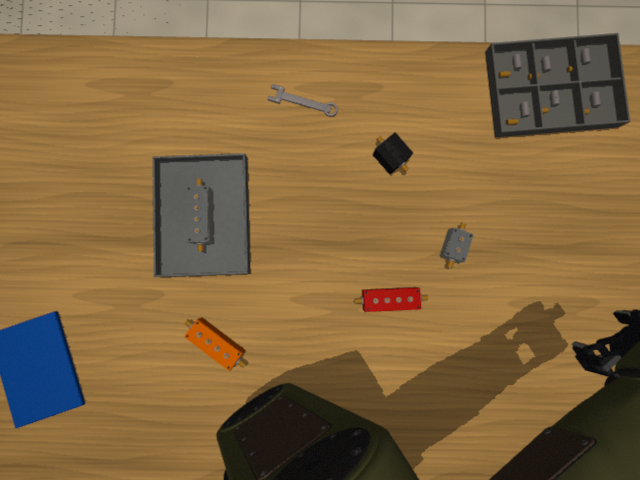

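The filter lies top up in the middle of the tray at (200,215). The short filter at (457,244) and all the look-alikes are where they were, and the arm is clear.

```bash
python3 -c "
from rig import bot
bot.finish_job()"
```

```text
the job is handed in; nothing more can be done
```

The longer filter was lifted clear, shaken, laid flat and top up in the grey tray, and released. I handed the job in at about 32 s on the robot's clock.

- **Shaking:** I held it about 216 mm above the bench and gave it six back-and-forth strokes of 70 mm along its length. Because the loose piece can't be seen, I added four rocking cycles of 22° each way. The grip held throughout, but I have no direct reading that the piece knocked; I relied on strokes and tilts beyond the stated thresholds.
- **Placing:** Contact with the tray floor came at 31.6 mm tool height, against 31.5 mm expected. The last picture puts the filter at (538, 277) mm with its top at about 49 mm, in line with the tray.
- **Other items:** The short filter measured the same position before and after, within 0.3 mm. The fitted angle differed by 1.7°, which I take as measurement noise because nothing went near it. The other objects look unmoved in the last picture, and the arm was clear with about zero force on the tool.
- **Disagreements:** Held in the gripper, the filter measured 1.4° off level, which I took as within the error of the depth camera. The final length of its top face read 115 mm instead of 120 mm, probably from a cropped edge in the measurement.

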